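# Push an end cap through the spring flap of a drop tray

### The job

Put the tube end cap that lies between the guide rails into the grey drop tray, without picking it up: push the self-closing flap open with one finger and, while that finger keeps it open, push the cap over the sill with the other finger so that it drops into the tray. Then draw back so that the flap swings shut, and leave the other things on the bench where they are.

Things in the scene. Friction and masses are not known exactly. Their poses are not given: they have to be found in the camera images.
- drop_box: Grey sheet-metal drop tray with a deck before it, fixed, 158 mm wide (y). Origin: on the bench under the middle of the flap wall (x = 0); +x goes through the flap into the tray, +y left, z up. Deck: top z = 75 mm, x = -125 to -3 mm (sill edge). Tray, open above: x = -3 to 139, y = -75 to 75, floor z = 5, walls 4 mm thick, top z = 115. Gap in the flap wall, no top: y = -55 to 55.
- lane_end (a point): Middle of the lane at the sill's edge, on the deck: x = -3, y = -26, z = 75 mm of the tray. Two rails on the deck along the tray's x (x = -119 to -9 mm), 4 mm wide, 7.5 mm high, centred on y = -55 and y = 3 mm, leave between them the 54 mm wide lane for the cap, open at both ends. Left of it (y = 5 to 79 mm) the deck is bare: there a finger reaches the flap's hinge half.
- flap (a joint): Upright aluminium flap closing the gap, 3 mm thick, 107 mm long, 2 to 38 mm above the deck. Turns about a vertical hinge at its left end and opens only inward: 0 shut, 1.5 rad fully open (stop); growing moves its free edge to the tray's +x. A spring (0.024 N m shut, 0.07 N m open: 1 to 3 N at a finger 27 mm from the hinge) shuts it in about 1 s when let go.
- flap_hinge (a point): The flap's hinge axis (vertical), at deck height: x = 4, y = 54.5, z = 75 mm of the tray.
- flap_edge (a point): Middle of the flap's free edge, 107 mm from the hinge axis and 20 mm above the deck; at x = 4, y = -52.5, z = 95 mm of the drop tray while the flap is shut.
- end_cap: The white tube end cap to be moved: round flange 45 mm in diameter, 8 mm high, with a hub 28 mm in diameter on it, 26 mm high in all, about 20 g. Origin: centre of its underside; z up along its axis. It lies flange down on the deck between the rails, its centre 50 to 78 mm before the flap wall, and slides easily. (An equal cap lies on the tray's floor.)
- cap_in_tray: Bystander: an equal white end cap on the floor of the tray in its far left corner; origin at the centre of its underside. It may be touched by the falling cap.
- sprocket: Bystander: small white chain wheel, 39 mm wide, 18 mm high, on the bench left of the deck; origin under its centre.
- chain_drive: Bystander: round cream chain drive housing, 58x48x15 mm, on the bench right of the deck; origin under its centre.
- tape_green: Bystander: roll of green tape, 94 mm wide, 48 mm high, on the bench to the right; origin under its centre.
- tape_measure: Bystander: tape measure, 33x79x65 mm, on the bench to the left; origin under its centre.
- marker_black: Bystander: black marker, 149 mm long, on the bench at the far left; origin under its centre.
- pliers: Bystander: red-handled pliers, 178 mm long, on the bench at the far left; origin under its centre.
Things that resemble listed ones, but are neither listed nor needed, are in the scene too. Leave any turquoise look-alike of the end_cap alone.

How it is judged:
By the outcome, as a careful person would: the job done as asked, in the order asked, and still so for the second after the job is handed in, with the robot touching nothing.
It also fails if it takes over 38 s, if anything falls off the work surface, if the arm or the gripper's body presses on something with over 40 N, if the wrist force passes 120 N, or if a joint passes its speed limit or range.

### The arm

A 7-joint arm with a two-finger parallel gripper is mounted at the origin on a cart in front of the work surface, level with it; the furniture and walls round the work are solid. World frame = base frame: x ahead of the robot, y to its left, z up, the work surface at z = 0. Lengths are in m, angles in rad, forces in N, time in s.
With the tool pointing down it reaches from about 0.4 to 0.875 m from the base axis. Payload 19.3 kg.
Tool frame: the origin (TCP) lies at the very end of the fingers, on their centre line; the grasp point (between the pads) lies 19 mm behind it (bot.grasp_offset is the distance from the TCP to the grasp point, in m); z points along the fingers, x is the direction in which the jaws open and shut, and the axes are right-handed (so a half turn about z gives the same grasp; the last joint's range is limited). The gripper opens to 85 mm and grips with 20 to 120 N. Pads are 22 mm wide; open, the fingers measure 114 mm over their backs; the gripper's body (76 mm by 85 mm) begins 54 mm behind the grasp point. The pads swing forward as they close: fully open they stand 13 mm farther back than shut.
Start: joints at [1.044, 0.521, -0.036, 1.599, 0.021, 1.021, -0.113], TCP at [0.276, -0.561, 0.231] pointing down, gripper open.
Joint ranges: [-2.91, 2.91], [-0.3, 2.13], [-1.5, 1.42], [0.17, 2.43], [-1.26, 4.41], [0.16, 1.93], [-2.52, 2.52]. Speed limits (rad/s): [1.89, 1.89, 2.39, 2.39, 3.01, 3.01, 3.01].

### API

Orientations are given as [roll, pitch, yaw] about the fixed x, y, z axes, in that order (R = Rz(yaw) Ry(pitch) Rx(roll)).
In Python, from workcell import status, grab_frame, calibration, job, regions_of, mark_of, bot gives the robot as it stands.
- The arm moves only by the tool carry_out, never from a script. Its argument "deltas" is one flat list of numbers, 5 for each row, row after row: the opening, from -1 (shut) to 1 (fully open), then the shift along the tool's x, y, z in cm, then the turn about the tool's z in degrees. A call has 1 to 20 rows; each row shifts and turns the commanded pose from where the row before left it, along the tool's axes as they then stand; what a row does not reach is not made up. A row lasts 1/12 s, in which the tool goes at most 41.7 mm and 7.16 degrees, less where a joint would pass 70% of its speed; a pose out of reach is approached as far as the arm can. A call with a gripper value outside its range is refused whole. The fingers move at their own pace and stop on an object; "newtons" is the grip in N (left out, the last holds). Time passes only in rows, so rows that do not move let the fingers close. It gives the time, the measured TCP pose, the force and the opening at its end, in the units of the state.
- status.observe(): the state, without advancing time (a new reading comes with each control period).
- grab_frame(name): name is "scene" or "top" or "wrist"; returns the picture (480x640x3 uint8, red, green, blue); there is no depth.
- calibration(name): a dict with "fov_y" (degrees; the focal length in pixels is half the picture's height over the tangent of half this angle, whatever the lens; pixels are square), "cx", "cy" (the principal point, pixels), "D" ([k1, k2, p1, p2, k3] as OpenCV has them; the pictures are not rectified), "R" (3x3) and "t" (3): a world point X has camera coordinates R X + t. Camera axes: x right, y down, z forward; pixel columns grow to the right and rows downward; lengths in m; the calibration is good to about 2 mm. A picture is of the moment at which its call begins: read the wrist's pose just before it. calibration takes no time and is no camera call; for the wrist camera it gives the pose at the moment of the call.
- job.job_done(): hands the job in, once; it reports no verdict.
Trained networks look in the newest picture that a camera, given by its name, has taken for a name from the list of things; names that differ only in an ending like _2 or _b are one class to them, and where a whole thing is asked for, a point or a joint stands for the part that bears it (a point fixed in the world has none). Each returns a list of dicts, best first, with "p" (0 to 1); they miss things now and then, are a little off and sometimes report something else, mostly with a low value. They report only what shows in the picture. A call takes as long as a camera call. They do not tell look-alikes from the thing itself.
- regions_of(camera, target): "region" (480x640 bool, what is visible of it) and "xy" ([column, row] in pixels, amid what is visible of it).
- mark_of(camera, target): "xy" ([column, row] in pixels: a listed point, or the origin of a listed thing).
The state is a dict: "clock": time; "qpos": joint angles; "qd": joint speeds; "joint_efforts": joint torques, N m; "position": TCP position; "tool_rot": TCP orientation; "force": force on the tool from outside, world axes, zero at the start; "moment": the same for the moment, N m; "grip_width": finger opening in m.
Only numpy, scipy, OpenCV 4.12 (cv2) and the standard library are available. Lean on these libraries where they do the work, as an engineer would, in place of code of your own. Each camera call takes 0.05 s, during which the arm holds its last target.

## Working session

There is one attempt and no reset: what is moved stays moved. The work goes in short steps, Python scripts to look and compute and a tool call to move; the robot and the scene stay as the last step left them, time stands still between calls to the robot, and variables do not carry over. Pictures are saved under pics/ and viewed, and the job is handed in when it is done.

Besides the shell and the picture viewer there is one more tool, called after "Emit:" as name(argument=value, ...) on one line, values as JSON. carry_out: Moves the arm, as the interface text tells. Its arguments: {"type":"object","properties":{"deltas":{"type":"array","items":{"type":"number"}},"newtons":{"type":"number"}},"required":["deltas"]}

```bash
mkdir -p pics; ls; python3 - <<'E'
from workcell import status, grab_frame, calibration
import cv2
print(status.observe())
for n in ["scene","top"]:
    im=grab_frame(n); cv2.imwrite(f"pics/{n}0.png",im[:,:,::-1]); c=calibration(n); print(n,c)
E
```

```text
pics
{'clock': 0.0, 'qpos': array([ 1.04377095,  0.52202727, -0.03631673,  1.59998557,  0.02121921,
        1.02111305, -0.11283735]), 'qd': array([ 7.09076596e-04, -5.97632586e-04,  1.78518077e-03, -8.08581456e-04,
       -4.06771101e-05, -1.92952624e-04,  8.70981967e-04]), 'joint_efforts': array([-3.74654237e-04, -9.27093315e+01,  1.97959878e+00, -3.69927049e+01,
        1.78170204e-02,  8.14177038e-03,  1.07577287e-04]), 'position': array([ 0.27549789, -0.56063322,  0.23072563]), 'tool_rot': array([ 3.14148891e+00,  1.14308496e-03, -1.11401794e+00]), 'force': array([-0.21845707,  0.44933471,  0.71339567]), 'moment': array([ 0.02755349,  0.01926459, -0.04104173]), 'grip_width': 0.08545392823993693}
scene {'fov_y': 54.35289747270178, 'cx': 324.4945937588513, 'cy': 242.36804087218115, 'D': array([0.03058205, 0.        , 0.        , 0.        , 0.        ]), 'R': array([[-0.79682486, -0.60400389, -0.01579363],
       [-0.39832085,  0.54477589, -0.7379429 ],
       [ 0.45432437, -0.58172032, -0.67467832]]), 't': array([0.52101156, 0.19334343, 0.98803289])}
top {'fov_y': 55.50869532796912, 'cx': 313.81957844433515, 'cy': 240.82249113878572, 'D': array([-0.06107214,  0.        ,  0.        ,  0.        ,  0.        ]), 'R': array([[-0.0124266 , -0.99989096,  0.00797799],
       [-0.98863185,  0.01109027, -0.14994688],
       [ 0.14984205, -0.00975062, -0.98866187]]), 't': array([0.14232159, 0.55418407, 1.29562711])}
```

View pics/scene0.png

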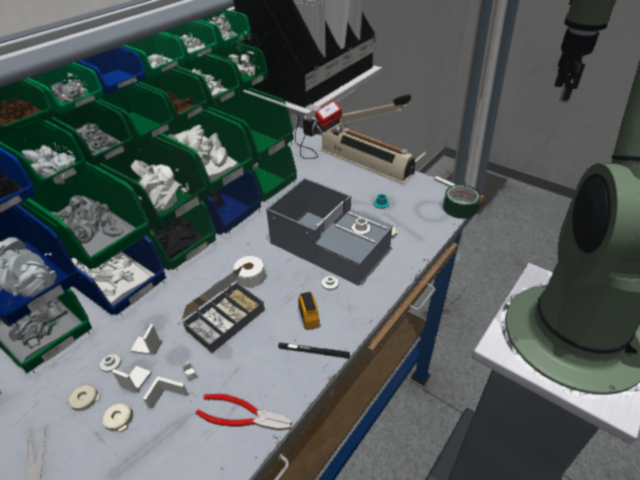

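View pics/top0.png

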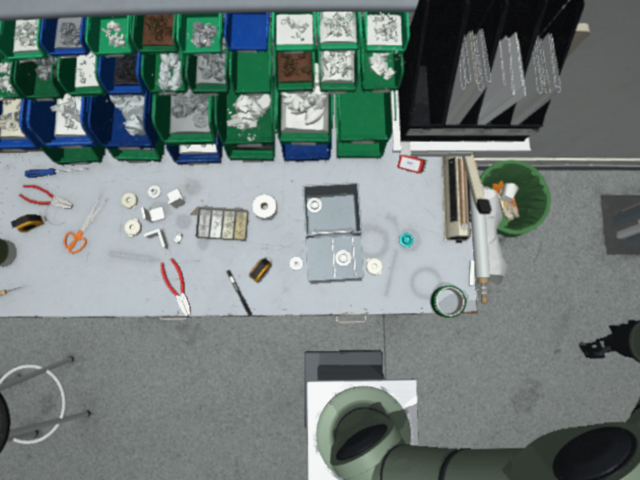

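The top view shows the tray at about (332,230), with the cap on the deck at (343,257) and the turquoise look-alike at (407,240).

```bash
cat > h.py <<'E'
import numpy as np, cv2
from workcell import *
def K(c):
    f=240/np.tan(np.radians(c['fov_y'])/2); return np.array([[f,0,c['cx']],[0,f,c['cy']],[0,0,1.]])
def ray(c,xy):
    u=cv2.undistortPoints(np.array([[xy]],float),K(c),np.array(c['D']))[0,0]
    R=np.array(c['R']);o=-R.T@c['t'];d=R.T@np.array([u[0],u[1],1]);return o,d/np.linalg.norm(d)
def atz(c,xy,z):
    o,d=ray(c,xy);return o+d*(z-o[2])/d[2]
def tri(rs):
    A=sum(np.eye(3)-np.outer(d,d) for o,d in rs);b=sum((np.eye(3)-np.outer(d,d))@o for o,d in rs)
    return np.linalg.solve(A,b)
def proj(c,X):
    R=np.array(c['R']);p,_=cv2.projectPoints(np.array(X,float).reshape(-1,1,3),cv2.Rodrigues(R)[0],np.array(c['t']),K(c),np.array(c['D']));return p[:,0]
E
python3 - <<'E'
from h import *
Z=dict(drop_box=0,lane_end=.075,flap_hinge=.075,flap_edge=.095,end_cap=.075)
for n,z in Z.items():
  for cam in("top","scene"):
    if n==list(Z)[0]: grab_frame(cam)
    c=calibration(cam)
    for m in mark_of(cam,n)[:3]: print(n,cam,np.round(m['xy'],1),round(m['p'],2),np.round(atz(c,m['xy'],z),4))
for cam in("top","scene"):
    im=grab_frame(cam)
    s=im[160:300,280:440] if cam=="top" else im[170:290,255:415]
    cv2.imwrite(f"pics/{cam}_z.png",cv2.resize(s,None,fx=4.5,fy=4.2,interpolation=cv2.INTER_CUBIC)[:,:,::-1])
E
```

```text
drop_box top [330.2 237.4] 0.71 [0.572  0.0856 0.    ]
drop_box scene [334.8 247.2] 0.93 [0.5614 0.0783 0.    ]
lane_end top [338.3 235. ] 0.69 [0.5668 0.0658 0.075 ]
lane_end scene [338.2 220.3] 0.56 [0.5648 0.0592 0.075 ]
lane_end scene [333.7 250.4] 0.19 [0.5095 0.1533 0.075 ]
flap_hinge top [312.4 235.6] 0.76 [0.5659 0.14   0.075 ]
flap_hinge top [331.5 237.5] 0.42 [0.5598 0.0854 0.075 ]
flap_hinge scene [318.3 235.6] 0.67 [0.5697 0.1335 0.075 ]
flap_edge top [352.  235.6] 0.55 [0.5614 0.0284 0.095 ]
flap_edge top [177.3 286.2] 0.15 [0.4243 0.5174 0.095 ]
flap_edge scene [343.  207.4] 0.83 [0.5706 0.031  0.095 ]
end_cap top [342.7 260.3] 0.7 [0.4938 0.0548 0.075 ]
end_cap top [410.4 239. ] 0.51 [ 0.5529 -0.1412  0.075 ]
end_cap scene [359.9 228.2] 0.68 [0.5046 0.0525 0.075 ]
end_cap scene [377.3 204.6] 0.6 [ 0.5206 -0.0511  0.075 ]
```

View pics/top_z.png

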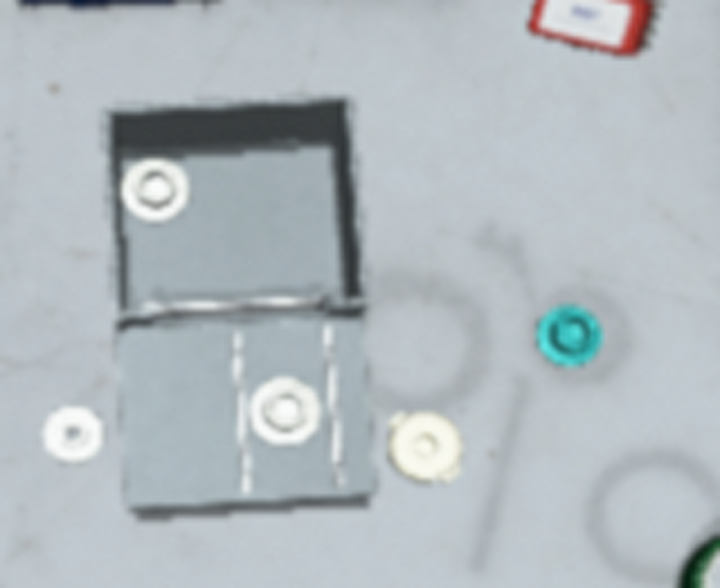

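View pics/scene_z.png

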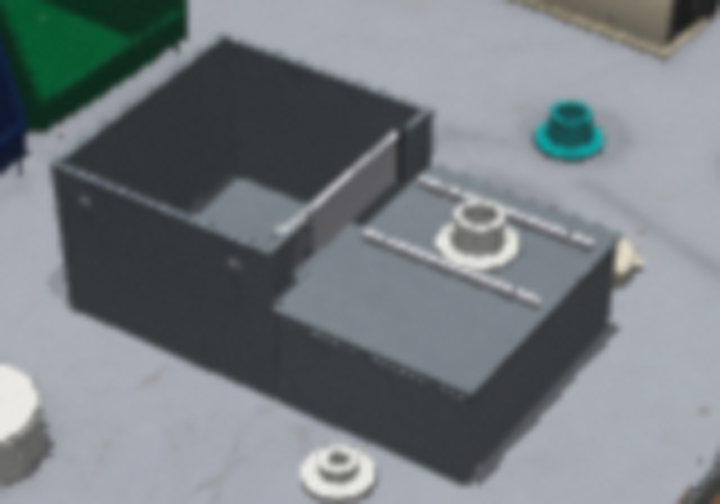

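```bash
cat > fit.py <<'E'
from h import *
from scipy.optimize import least_squares
T=[((130,506),(-125,79,75)),((370,494),(-125,-79,75)),((110,112),(143,79,115)),((347,100),(143,-79,115)),
((237,332),(-9,3,82.5)),((247,490),(-119,3,82.5)),((328,328),(-9,-55,82.5)),((341,485),(-119,-55,82.5))]
S=[((470,393),(-125,79,75)),((615,240),(-125,-79,75)),((55,168),(143,79,115)),((225,38),(143,-79,115)),
((540,300),(-119,3,82.5)),((365,232),(-9,3,82.5)),((593,240),(-119,-55,82.5)),((422,180),(-9,-55,82.5))]
ct,cs=calibration("top"),calibration("scene")
pt=np.array([(280+u/4.5,160+v/4.2) for (u,v),_ in T]);ps=np.array([(255+u/4.5,170+v/4.2) for (u,v),_ in S])
Xt=np.array([p for _,p in T])/1e3;Xs=np.array([p for _,p in S])/1e3
def W(q,X): 
    c,s=np.cos(q[2]),np.sin(q[2]);X=np.atleast_2d(X);return np.c_[q[0]+c*X[:,0]-s*X[:,1],q[1]+s*X[:,0]+c*X[:,1],X[:,2]]
for which in("both","top","scene"):
    f=lambda q:np.concatenate(([(proj(ct,W(q,Xt))-pt).ravel()] if which!="scene" else [])+([(proj(cs,W(q,Xs))-ps).ravel()] if which!="top" else []))
    r=least_squares(f,[.565,.085,.03],loss='soft_l1');print(which,np.round(r.x,4),np.degrees(r.x[2]));
    if which=="both":print(np.round(f(r.x).reshape(-1,2),1).tolist());q=r.x
np.save("q.npy",q)
print("lane",W(q,[[-.003,-.026,.075],[.004,.0545,.075],[.004,-.0525,.095]]))
for cam,c in(("top",ct),("scene",cs)):
    grab_frame(cam)
    for m in regions_of(cam,"end_cap")[:4]: print(cam,np.round(m['xy'],1),round(m['p'],2),m['region'].sum())
E
python3 fit.py
```

```text
both [0.5638 0.081  0.0456] 2.6142607893144576
[[-1.0, 0.9], [1.5, 0.5], [-1.9, -1.2], [1.2, -1.4], [-0.4, -0.2], [-0.1, 0.8], [-0.3, -0.4], [-0.4, 0.8], [0.7, 0.5], [2.3, -1.3], [-1.2, -1.0], [-0.3, -1.3], [0.1, 0.1], [-0.4, -0.5], [0.4, 0.9], [-0.3, -0.7]]
top [0.564  0.0803 0.0453] 2.597367482045546
scene [0.5633 0.0821 0.0445] 2.5490595289350653
lane [[0.56201443 0.05490726 0.075     ]
 [0.56533541 0.13564276 0.075     ]
 [0.57021586 0.02875412 0.095     ]]
top [371.4 266.2] 0.74 239
top [409.3 240.2] 0.64 169
top [342.2 260.7] 0.63 204
scene [458.6 200.6] 0.7 1092
scene [359.9 228.4] 0.67 225
scene [380.1 202.3] 0.53 160
```

```bash
python3 - <<'E'
from h import *
ct,cs=calibration("top"),calibration("scene")
q=np.load("q.npy")
print(tri([ray(ct,(483,205)),ray(cs,(403,100))]), atz(ct,(483,300),0.0),atz(ct,(483,300),.15))
# cap: brim triangulated + plane fits
for xy,c in(((342.7,260.3),ct),((342.2,260.7),ct),((359.9,228.2),cs)):
    for z in(.075,.085):print(z,atz(c,xy,z))
im=grab_frame("wrist");cv2.imwrite("pics/w0.png",im[:,:,::-1])
E
```

```text
[ 0.61045987 -0.2970218   0.23877851] [ 0.37675022 -0.37016769  0.        ] [ 0.37441288 -0.31305114  0.15      ]
0.075 [0.49383758 0.05476036 0.075     ]
0.085 [0.49276355 0.05549049 0.085     ]
0.075 [0.49271289 0.05620632 0.075     ]
0.085 [0.49164759 0.05692521 0.085     ]
0.075 [0.50463303 0.05246059 0.075     ]
0.085 [0.4984196 0.0623145 0.085    ]
```

View pics/w0.png

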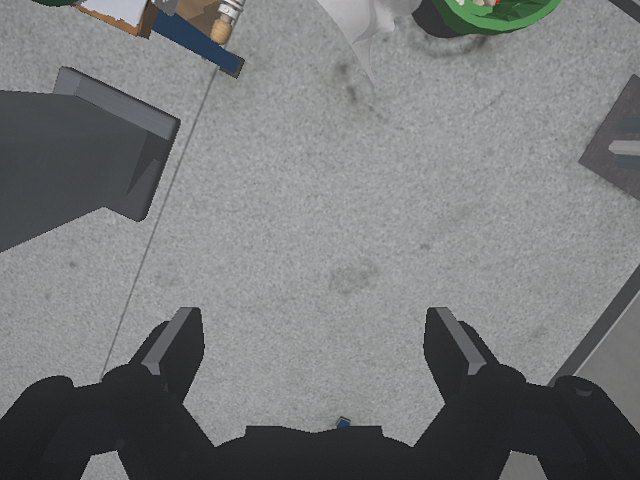

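The wrist view shows both open fingers, with tips near (190,308) and (440,308), over the bare floor. I'm moving above the deck first, raised.

Emit:
carry_out(deltas=[1,-2.4,-2.34,-0.7,0,1,-2.4,-2.34,-0.7,0,1,-2.4,-2.34,-0.7,0,1,-2.4,-2.34,-0.7,0,1,-2.4,-2.34,-0.7,0,1,-2.4,-2.34,-0.7,0,1,-2.4,-2.34,-0.7,0,1,-2.4,-2.34,-0.7,0,1,-2.4,-2.34,0,0,1,-2.4,-2.34,0,0,1,-2.4,-2.34,0,0,1,-2.4,-2.34,0,0,1,-2.4,-2.34,0,0,1,-2.4,-2.34,0,0,1,-2.4,-2.34,0,0,1,-2.4,-2.34,0,0,1,-2.4,-2.34,0,0,1,-2.4,-2.34,0,0,1,-2.4,-2.34,0,0,1,-2.4,-2.34,0,0])

```text
clock: 2.72
position: [0.4842, 0.0779, 0.2875]
tool_rot: [-3.141, -0.0, -1.114]
force: [-0.1, -0.4, 0.9]
grip_width: 0.085
```

Emit:
carry_out(deltas=[0.55,0,0,0,-7,0.55,0,0,0,-7,0.55,0,0,0,-7,0.55,0,0,0,-7,0.55,0,0,0,-7,0.55,0,0,0,-7,0.55,0,0,0,-7,0.55,0,0,0,-7,0.55,0,0,0,-7,0.55,0,0,0,-7,0.55,0,0,0,-7,0.55,0,0,0,-7,0.55,0,0,0,-7,0.55,0,0,0,-7,0.55,0,0,0,-7,0.55,0,0,0,-7,0.55,0,0,0,0,0.55,0,0,0,0])

```text
clock: 4.22
position: [0.484, 0.0761, 0.2873]
tool_rot: [-3.141, -0.0, 0.836]
force: [0.3, -0.2, 0.8]
grip_width: 0.0663
```

```bash
python3 - <<'E'
from h import *
s=status.observe();print({k:np.round(s[k],4) for k in("clock","qpos","position","tool_rot","force","grip_width")})
for n in("wrist","scene","top"):
  im=grab_frame(n);cv2.imwrite(f"pics/{n}1.png",im[:,:,::-1])
  c=calibration(n)
  for t in("end_cap","lane_end","flap_hinge"):
    for m in mark_of(n,t)[:2]:print(n,t,np.round(m['xy'],1),round(m['p'],2),np.round(atz(c,m['xy'],.075),4))
E
```

```text
{'clock': np.float64(4.2167), 'qpos': array([ 0.3464,  0.3201, -0.778 ,  1.8472,  0.2535,  1.0762,  0.3085]), 'position': array([0.484 , 0.0761, 0.2873]), 'tool_rot': array([-3.1415e+00, -1.0000e-04,  8.3650e-01]), 'force': array([ 0.2687, -0.1785,  0.8434]), 'grip_width': np.float64(0.0663)}
wrist end_cap [228.9 349. ] 0.9 [ 0.5421 -0.0996  0.075 ]
wrist end_cap [307.8 234.5] 0.82 [0.5038 0.05   0.075 ]
wrist lane_end [349.7 274.4] 0.82 [0.5626 0.0531 0.075 ]
wrist lane_end [397.4 128.4] 0.35 [0.484  0.1763 0.075 ]
wrist flap_hinge [420.3 228.1] 0.66 [0.5716 0.1349 0.075 ]
scene end_cap [378.9 204. ] 0.62 [ 0.5186 -0.0556  0.075 ]
scene end_cap [359.6 229.9] 0.57 [0.5017 0.0581 0.075 ]
scene lane_end [342.8 220.1] 0.59 [0.5561 0.0519 0.075 ]
scene flap_hinge [321.3 235.8] 0.88 [0.5635 0.1299 0.075 ]
top end_cap [406.9 241. ] 0.64 [ 0.5472 -0.1309  0.075 ]
top flap_hinge [311.8 236.2] 0.97 [0.5641 0.1417 0.075 ]
top flap_hinge [297.7 263.8] 0.49 [0.4854 0.1826 0.075 ]
```

View pics/wrist1.png

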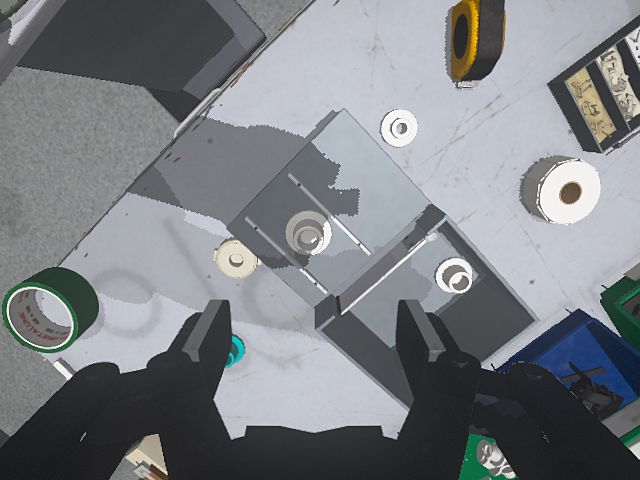

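```bash
cat > ov.py <<'E'
from h import *
import sys
from scipy.optimize import least_squares
from fit import W
E
python3 - <<'E'
from h import *
from scipy.optimize import least_squares
def W(q,X): 
    c,s=np.cos(q[2]),np.sin(q[2]);X=np.atleast_2d(X);return np.c_[q[0]+c*X[:,0]-s*X[:,1],q[1]+s*X[:,0]+c*X[:,1],X[:,2]]
q=np.load("q.npy");c=calibration("wrist");print(c['fov_y'],c['D'])
s=status.observe();p=s['position'];yaw=s['tool_rot'][2]
xt=np.array([np.cos(yaw),np.sin(yaw),0]);yt=np.array([np.sin(yaw),-np.cos(yaw),0]);zt=np.array([0,0,-1.])
o=-np.array(c['R']).T@c['t']-p;print("cam in tool",o@xt,o@yt,o@zt)
for d in(0,-.005,-.01):
  for xy in((398,300),(418,300),(398,347),(231,300),(209,300),(231,350)):
    P=atz(c,xy,p[2]-d)-p;print(d,xy,np.round([P@xt*1e3,P@yt*1e3],1))
X=np.array([(-119,3,82.5),(-9,3,82.5),(-119,-55,82.5),(-9,-55,82.5),(-125,79,75),(-125,-79,75),(143,79,115),(143,-79,115),(-3,79,115),(-3,-79,115)])/1e3
pts=np.array([(290,176),(368,253),(248,218),(326,293)]);
f=lambda q:(proj(c,W(q,X[:4]))-pts).ravel()
print("init res",np.round(f(q).reshape(-1,2),1).tolist())
r=least_squares(f,q);print(r.x,np.degrees(r.x[2]),np.round(r.fun,1))
im=cv2.imread("pics/wrist1.png")
for a in proj(c,W(q,X)):cv2.circle(im,tuple(np.int32(np.round(a))),2,(0,0,255),-1)
for a in proj(c,W(r.x,X)):cv2.circle(im,tuple(np.int32(np.round(a))),2,(0,255,0),-1)
t=np.linspace(0,6.28,40);
for xy in((.5,.0515),):
  for rr,z,col in((.0225,.083,(255,0,0)),(.0225,.075,(255,0,255)),(.014,.101,(0,140,255))):
    for a in proj(c,np.c_[xy[0]+rr*np.cos(t),xy[1]+rr*np.sin(t),0*t+z]):cv2.circle(im,tuple(np.int32(np.round(a))),0,col,-1)
cv2.imwrite("pics/ov1.png",cv2.resize(im[90:330,200:480],None,fx=2.5,fy=2.5,interpolation=cv2.INTER_NEAREST))
E
```

```text
63.91577338908392 [-0.06378308  0.          0.          0.          0.        ]
cam in tool -0.00038529780766669795 -0.07623891133924622 -0.14264539948330135
0 (398, 300) [34.3 -4.5]
0 (418, 300) [42.6 -4.5]
0 (398, 347) [36.  17.9]
0 (231, 300) [-34.4  -4.4]
0 (209, 300) [-43.6  -4.4]
0 (231, 350) [-36.1  19.6]
-0.005 (398, 300) [33.1 -7.1]
-0.005 (418, 300) [41.1 -7. ]
-0.005 (398, 347) [34.7 14.6]
-0.005 (231, 300) [-33.2  -7. ]
-0.005 (209, 300) [-42.   -6.9]
-0.005 (231, 350) [-34.8  16.2]
-0.01 (398, 300) [31.9 -9.6]
-0.01 (418, 300) [39.6 -9.5]
-0.01 (398, 347) [33.4 11.3]
-0.01 (231, 300) [-32.   -9.5]
-0.01 (209, 300) [-40.5  -9.4]
-0.01 (231, 350) [-33.6  12.8]
init res [[-2.9, -6.0], [0.9, -0.5], [-4.5, -4.1], [-0.6, -2.0]]
[0.56736146 0.08024732 0.04756589] 2.7253244840973148 [-1.1 -2.3  2.6  2.6 -2.5 -0.5  1.2  1. ]
```

View pics/ov1.png

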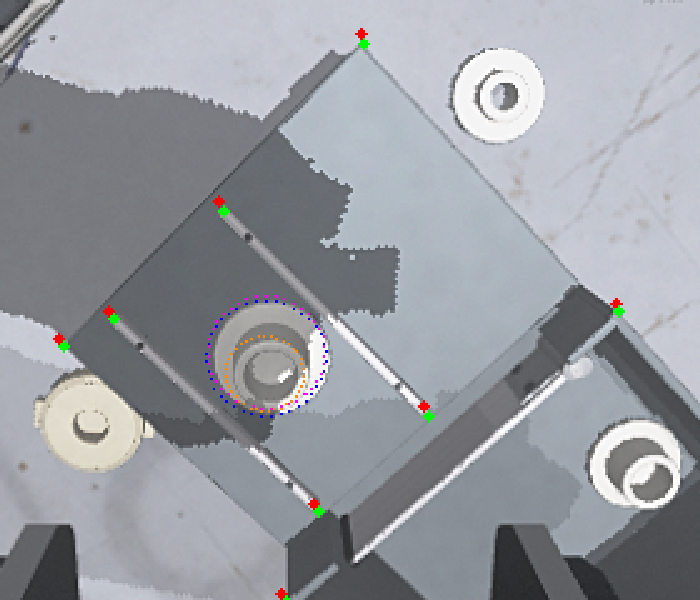

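The wrist overlay agrees with the tray fit (origin about (0.567,0.080), yaw 2.7°). It puts the cap at tray x ≈ -67, y ≈ -25 mm. Now I'll turn to about 37° and descend behind the cap.

Emit:
carry_out(deltas=[0.8,0,0,0,4.1,0.8,0,0,0,4.1,0.8,0.4,0.3,0,0,0.8,0,0,2.4,0,0.8,0,0,2.4,0,0.8,0,0,2.4,0,0.8,0,0,2.4,0,0.8,0,0,2.4,0,0.8,0,0,2,0,0.8,0,0,2,0,0.8,0,0,1.5,0,0.8,0,0,0,0,0.8,0,0,0,0])

```text
clock: 5.9
position: [0.4889, 0.0768, 0.1121]
tool_rot: [-3.141, 0.001, 0.7]
force: [0.2, 0.3, 1.0]
grip_width: 0.0767
```

```bash
python3 - <<'E'
from h import *
s=status.observe();print({k:np.round(s[k],4) for k in("clock","qpos","position","tool_rot","force","grip_width")})
for n in("wrist","scene"):
  im=grab_frame(n)
  if n=="scene": im=cv2.resize(im[150:300,235:435],None,fx=4,fy=4,interpolation=cv2.INTER_CUBIC)
  cv2.imwrite(f"pics/{n}2.png",im[:,:,::-1])
E
```

```text
{'clock': np.float64(5.9), 'qpos': array([ 0.191 ,  0.5596, -0.619 ,  2.0159,  0.4877,  0.7157, -0.0337]), 'position': array([0.4889, 0.0768, 0.1121]), 'tool_rot': array([-3.1407e+00,  8.0000e-04,  6.9960e-01]), 'force': array([0.2092, 0.2571, 0.9696]), 'grip_width': np.float64(0.0767)}
```

View pics/wrist2.png

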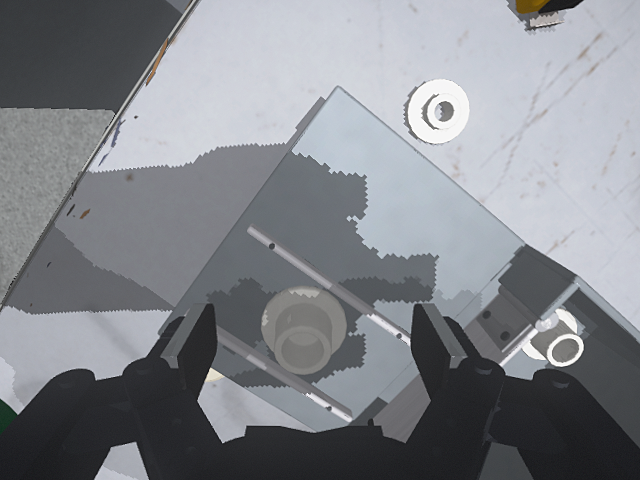

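View pics/scene2.png

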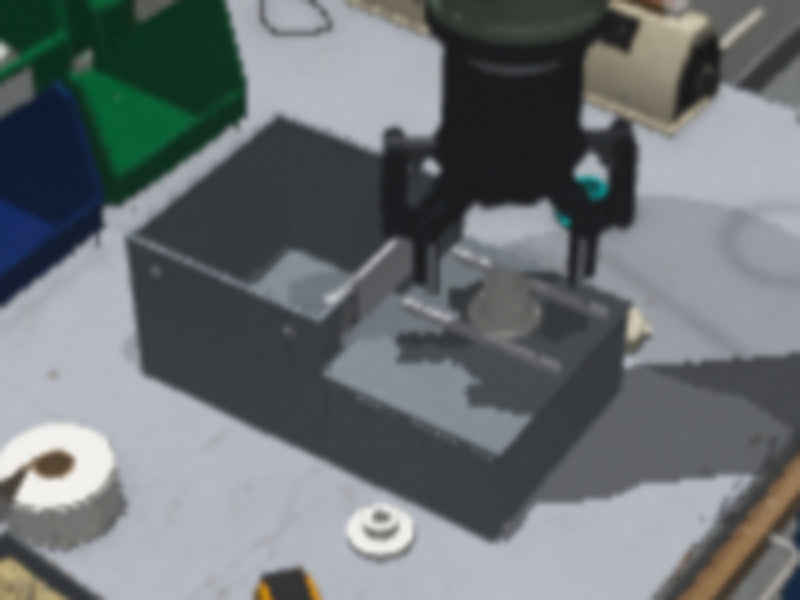

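Emit:
carry_out(deltas=[0.8,0,0,1,0,0.8,0,0,1,0,0.8,0,0,1,0,0.8,0,0,0,0,0.8,0,0,0,0])

```text
clock: 6.42
position: [0.4885, 0.0766, 0.0817]
tool_rot: [-3.141, 0.001, 0.698]
force: [0.1, 0.7, -0.2]
grip_width: 0.0774
```

```bash
python3 - <<'E'
from h import *
s=status.observe();print({k:np.round(s[k],4) for k in("clock","position","tool_rot","force","grip_width")})
for n in("wrist","scene"):
  im=grab_frame(n)
  if n=="scene": im=cv2.resize(im[150:300,235:435],None,fx=4,fy=4,interpolation=cv2.INTER_CUBIC)
  cv2.imwrite(f"pics/{n}3.png",im[:,:,::-1])
E
```

```text
{'clock': np.float64(6.4167), 'position': array([0.4885, 0.0766, 0.0817]), 'tool_rot': array([-3.1408e+00,  1.1000e-03,  6.9810e-01]), 'force': array([ 0.1483,  0.6937, -0.2377]), 'grip_width': np.float64(0.0774)}
```

View pics/wrist3.png

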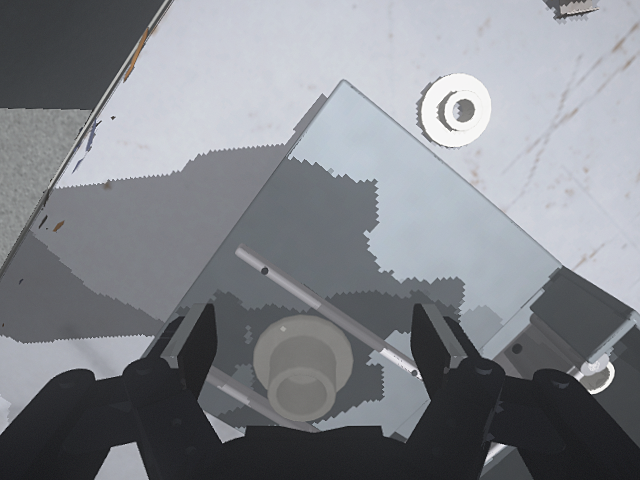

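View pics/scene3.png

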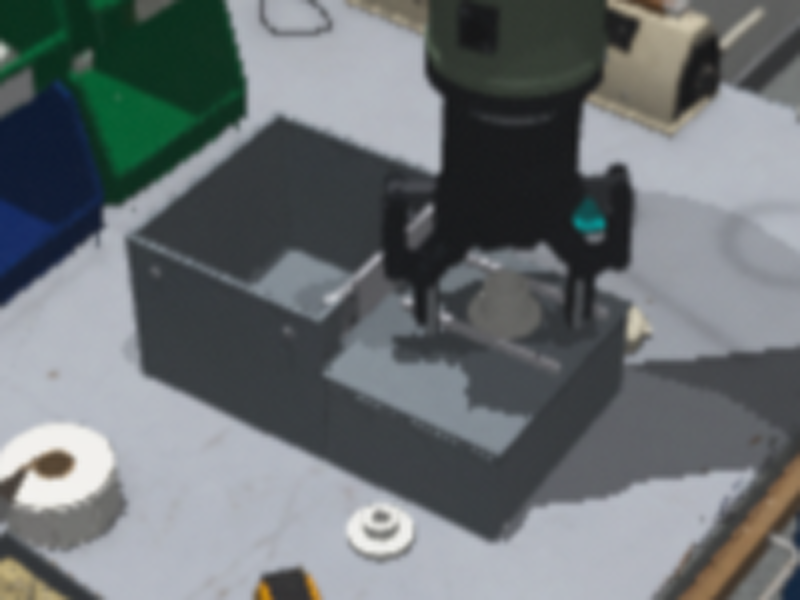

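```bash
python3 - <<'E'
from h import *
q=np.array([.5674,.0802,.0476]);c=calibration("wrist");p=status.observe()['position'];yaw=.698
xt=np.array([np.cos(yaw),np.sin(yaw),0]);yt=np.array([np.sin(yaw),-np.cos(yaw),0])
def T(P):
    d=P-np.array([q[0],q[1],0]);C,S=np.cos(q[2]),np.sin(q[2]);return np.round([1e3*(C*d[0]+S*d[1]),1e3*(C*d[1]-S*d[0]),1e3*d[2]],1)
for xy in((413,305),(430,305),(414,372),(215,305),(196,305),(215,372)):
  for z in(.079,.082,.085,.09):
    P=atz(c,xy,z);print(xy,T(P),"tool",np.round(1e3*np.array([(P-p)@xt,(P-p)@yt]),1))
for xy in((240,248),(420,374)):print("rail",xy,T(atz(c,xy,.0825)))
m=mark_of("wrist","end_cap")
for k in m[:2]:print(k['xy'],k['p'],T(atz(c,k['xy'],.075)))
print("flange",T(atz(c,(303,360),.083)),"hub",T(atz(c,(301,393),.101)))
E
```

```text
(413, 305) [-45.4  25.9  79. ] tool [41.9 -0.4]
(413, 305) [-47.   26.6  82. ] tool [41.  -1.9]
(413, 305) [-48.6  27.3  85. ] tool [40.2 -3.5]
(413, 305) [-51.4  28.5  90. ] tool [38.7 -6.1]
(430, 305) [-39.5  30.3  79. ] tool [49.2 -0.3]
(430, 305) [-41.3  30.9  82. ] tool [48.2 -1.9]
(430, 305) [-43.   31.5  85. ] tool [47.1 -3.4]
(430, 305) [-46.   32.6  90. ] tool [45.5 -6. ]
(414, 372) [-22.1   1.   79. ] tool [45.3 33.6]
(414, 372) [-24.2   2.2  82. ] tool [44.4 31.3]
(414, 372) [-26.3   3.4  85. ] tool [43.4 29. ]
(414, 372) [-29.8   5.5  90. ] tool [41.9 25.3]
(215, 305) [-112.1  -25.    79. ] tool [-42.1  -0.3]
(215, 305) [-112.4  -23.3   82. ] tool [-41.2  -1.8]
(215, 305) [-112.6  -21.5   85. ] tool [-40.4  -3.4]
(215, 305) [-113.1  -18.6   90. ] tool [-38.9  -6. ]
(196, 305) [-118.6  -30.    79. ] tool [-50.2  -0.2]
(196, 305) [-118.7  -28.2   82. ] tool [-49.2  -1.7]
(196, 305) [-118.8  -26.3   85. ] tool [-48.2  -3.3]
(196, 305) [-119.   -23.2   90. ] tool [-46.5  -5.9]
(215, 372) [-93.9 -53.8  79. ] tool [-45.   33.7]
(215, 372) [-94.5 -51.4  82. ] tool [-44.   31.4]
(215, 372) [-95.1 -49.1  85. ] tool [-43.1  29.2]
(215, 372) [-96.2 -45.2  90. ] tool [-41.6  25.4]
rail (240, 248) [-118.1    4.1   82.5]
rail (420, 374) [-21.7   3.2  82.5]
[302.1, 356.4] 0.9 [-66.  -25.2  75. ]
[404.2, 423.1] 0.19 [ -2.6 -26.   75. ]
flange [-67.7 -21.8  83. ] hub [-66.4 -24.1 101. ]
```

Emit:
carry_out(deltas=[0.8,0,0,0.4,0,0.8,0,0,0.2,0,0.8,0,0,0,0])

```text
clock: 6.82
position: [0.4888, 0.0765, 0.076]
tool_rot: [-3.141, 0.0, 0.698]
force: [-0.3, 0.4, 1.0]
grip_width: 0.0765
```

Emit:
carry_out(deltas=[0.8,0,0,0.2,0,0.8,0,0,0,0])

```text
clock: 6.98
position: [0.4889, 0.0765, 0.074]
tool_rot: [-3.141, 0.0, 0.698]
force: [0.1, 0.4, -0.0]
grip_width: 0.077
```

Emit:
carry_out(deltas=[0.8,0,0,0.2,0,0.8,0,0,0,0])

```text
clock: 7.15
position: [0.4889, 0.0765, 0.072]
tool_rot: [-3.141, 0.0, 0.698]
force: [-0.2, 0.6, -0.2]
grip_width: 0.0768
```

Emit:
carry_out(deltas=[0.8,0,0,0.2,0,0.8,0,0,0,0])

```text
clock: 7.32
position: [0.4889, 0.0765, 0.07]
tool_rot: [-3.141, 0.0, 0.698]
force: [0.1, -0.6, -0.6]
grip_width: 0.077
```

Emit:
carry_out(deltas=[0.8,0,0,0.1,0,0.8,0,0,0,0])

```text
clock: 7.48
position: [0.4889, 0.0765, 0.0691]
tool_rot: [-3.141, 0.0, 0.698]
force: [0.0, -1.2, -0.3]
grip_width: 0.0766
```

```bash
python3 - <<'E'
from h import *
s=status.observe();print({k:np.round(s[k],4) for k in("clock","position","tool_rot","force","grip_width")})
for n in("wrist","scene"):
  im=grab_frame(n)
  if n=="scene": im=cv2.resize(im[180:270,310:430],None,fx=6.6,fy=6.6,interpolation=cv2.INTER_CUBIC)
  cv2.imwrite(f"pics/{n}4.png",im[:,:,::-1])
E
```

```text
{'clock': np.float64(7.4833), 'position': array([0.4889, 0.0765, 0.0691]), 'tool_rot': array([-3.1415e+00,  1.0000e-04,  6.9760e-01]), 'force': array([ 0.023 , -1.2425, -0.3298]), 'grip_width': np.float64(0.0766)}
```

View pics/wrist4.png

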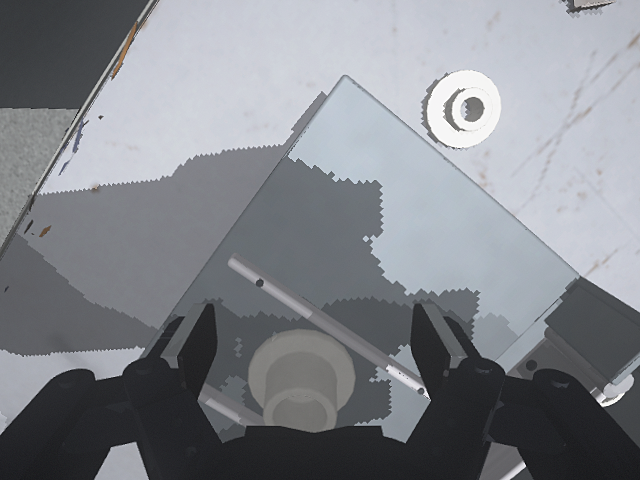

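View pics/scene4.png

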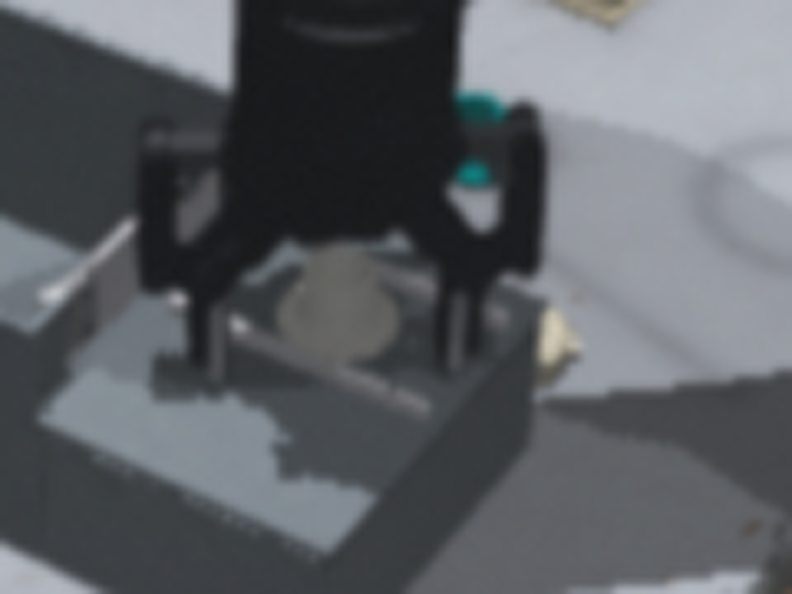

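Emit:
carry_out(deltas=[0.8,0.4,0.3,0,0,0.8,0.4,0.3,0,0,0.8,0.4,0.3,0,0,0.8,0.4,0.3,0,0,0.8,0.4,0.3,0,0,0.8,0.4,0.3,0,0,0.8,0.4,0.3,0,0,0.8,0.4,0.3,0,0,0.8,0.4,0.3,0,0,0.8,0.4,0.3,0,0,0.8,0,0,0,0])

```text
clock: 8.5
position: [0.5385, 0.0778, 0.069]
tool_rot: [3.141, 0.004, 0.697]
force: [-6.7, -7.1, 8.6]
grip_width: 0.0768
```

```bash
python3 - <<'E'
from h import *
s=status.observe();print({k:np.round(s[k],4) for k in("clock","position","tool_rot","force","grip_width")})
for n in("wrist","scene"):
  im=grab_frame(n)
  if n=="scene": im=cv2.resize(im[180:270,290:410],None,fx=6.6,fy=6.6,interpolation=cv2.INTER_CUBIC)
  cv2.imwrite(f"pics/{n}5.png",im[:,:,::-1])
E
```

```text
{'clock': np.float64(8.5), 'position': array([0.5385, 0.0778, 0.069 ]), 'tool_rot': array([3.1413, 0.0036, 0.6966]), 'force': array([-6.7174, -7.1459,  8.6333]), 'grip_width': np.float64(0.0768)}
```

View pics/wrist5.png

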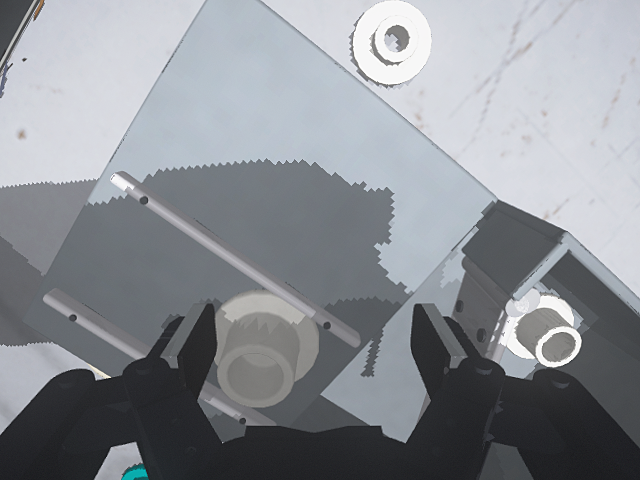

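View pics/scene5.png

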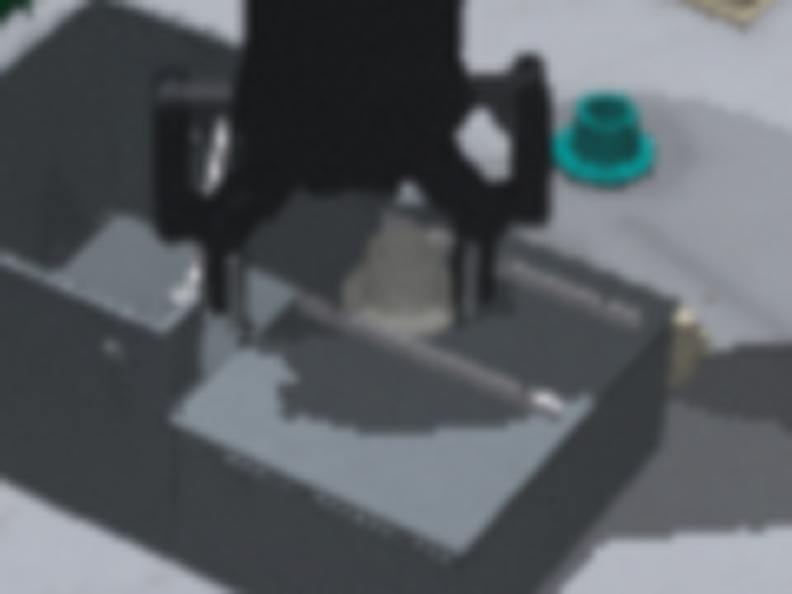

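```bash
python3 - <<'E'
from h import *
q=np.array([.5674,.0802,.0476]);c=calibration("wrist");s=status.observe();p=s['position'];yaw=s['tool_rot'][2]
print(s['force'],s['moment'])
def T(P):
    d=P-np.array([q[0],q[1],0]);C,S=np.cos(q[2]),np.sin(q[2]);return np.round([1e3*(C*d[0]+S*d[1]),1e3*(C*d[1]-S*d[0]),1e3*d[2]],1)
print("tcp",T(p))
im=cv2.imread("pics/wrist5.png")
for k in mark_of("wrist","end_cap")[:2]:print(np.round(k['xy']),k['p'],T(atz(c,k['xy'],.075)))
print("hub",T(atz(c,(254,377),.101)),"rail ends",T(atz(c,(115,178),.0825)),T(atz(c,(355,343),.0825)))
# flap top edge
for xy in((520,300),(497,350)):print("flap",T(atz(c,xy,.113)))
cv2.imwrite("pics/w5z.png",cv2.resize(im[240:480,100:600],None,fx=1.6,fy=2.2))
E
```

```text
[-5.44001547 -7.41305531  6.38578077] [-1.84638334  1.31067946  0.10204431]
tcp [-29.1  -1.   69.1]
[264. 337.] 0.82 [-39.7 -21.1  75. ]
hub [-40.  -20.7 101. ] rail ends [-117.8    3.    82.5] [-12.    2.8  82.5]
flap [  2.5  56.  113. ]
flap [  9.3  40.2 113. ]
```

View pics/w5z.png

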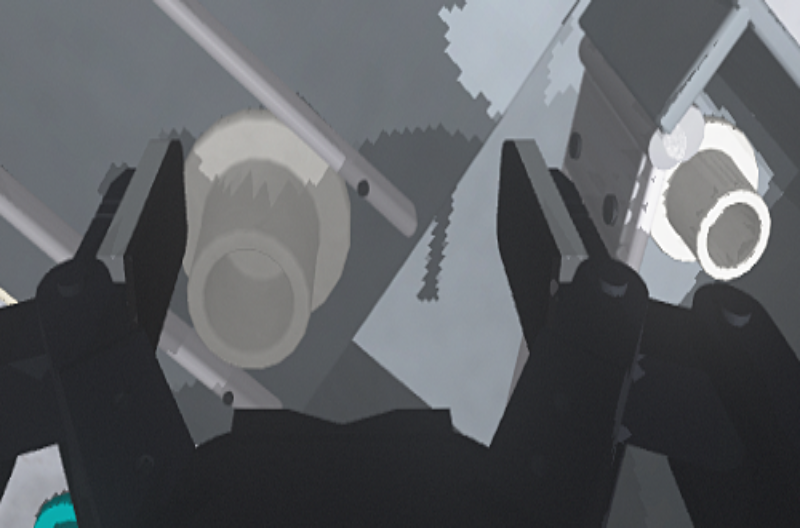

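The cap has moved to tray (-40,-21) and sits against the left rail. The rear fingertip is riding on its flange, which explains the upward force. I'll lift 8 mm to push on the hub instead, turn so the push is straighter, and shift left.

Emit:
carry_out(deltas=[0.8,0,0,-0.4,0,0.8,0,0,-0.4,0,0.8,0,0,0,3.5,0.8,0,0,0,3.5,0.8,0.25,-0.43,0,0,0.8,0,0,0,0])

```text
clock: 9.15
position: [0.5388, 0.0852, 0.0776]
tool_rot: [3.142, -0.001, 0.578]
force: [-1.4, -1.8, 1.4]
grip_width: 0.077
```

```bash
cat > look.py <<'E'
import sys
from h import *
k=sys.argv[1]
q=np.array([.5674,.0802,.0476]);s=status.observe();p=s['position']
def T(P):
    d=P-np.array([q[0],q[1],0]);C,S=np.cos(q[2]),np.sin(q[2]);return np.round([1e3*(C*d[0]+S*d[1]),1e3*(C*d[1]-S*d[0]),1e3*d[2]],1)
print(s['clock'],"tcp",T(p),"alpha",np.degrees(s['tool_rot'][2]-q[2]),"F",np.round(s['force'],1),s['grip_width'])
c=calibration("wrist");a=grab_frame("wrist")
for m in mark_of("wrist","end_cap")[:3]:print(np.round(m['xy']),round(m['p'],2),T(atz(c,m['xy'],.075)))
b=grab_frame("scene");b=cv2.resize(b[170:270,280:400],None,fx=4,fy=4,interpolation=cv2.INTER_CUBIC)
a=cv2.resize(a[200:,:],(640,280))
cv2.imwrite(f"pics/w{k}.png",grab_frame("wrist")[:,:,::-1]);cv2.imwrite(f"pics/s{k}.png",b[:,:,::-1])
E
python3 look.py 6
```

```text
9.15 tcp [-28.3   6.3  77.6] alpha 30.383169993124966 F [-1.4 -1.8  1.4] 0.0769698255498319
[258. 346.] 0.87 [-39.6 -22.8  75. ]
```

View pics/w6.png

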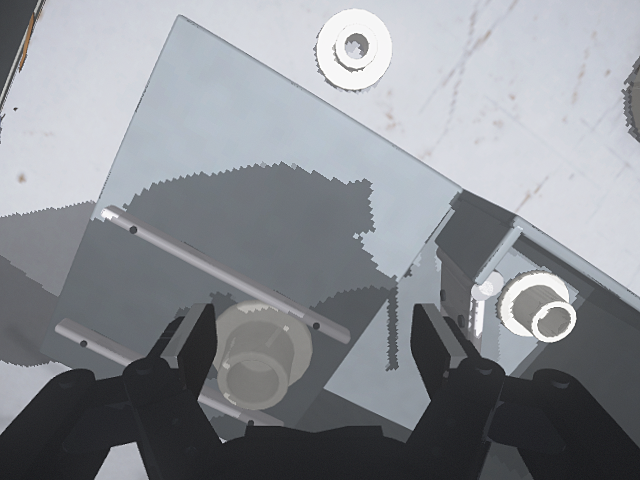

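View pics/s6.png

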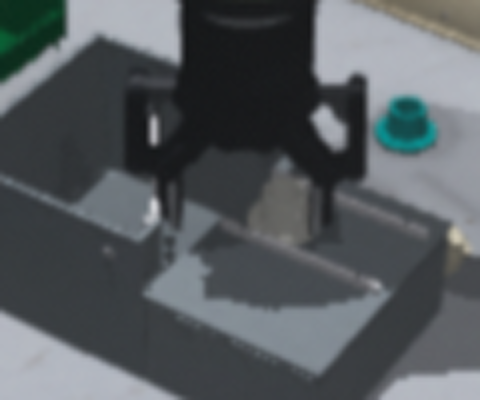

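Emit:
carry_out(deltas=[0.8,0.43,0.25,0,0,0.8,0.43,0.25,0,0,0.8,0.43,0.25,0,0,0.8,0.43,0.25,0,0,0.8,0.43,0.25,0,0,0.8,0,0,0,0])

```text
clock: 9.85
position: [0.5647, 0.0854, 0.0773]
tool_rot: [3.141, -0.001, 0.575]
force: [0.8, -1.7, -0.0]
grip_width: 0.0768
```

```bash
python3 look.py 7
```

```text
9.85 tcp [-2.4  5.4 77.3] alpha 30.217854974997802 F [ 0.8 -1.7 -0. ] 0.07678443754927496
[254. 341.] 0.83 [-16.6 -22.   75. ]
```

View pics/w7.png

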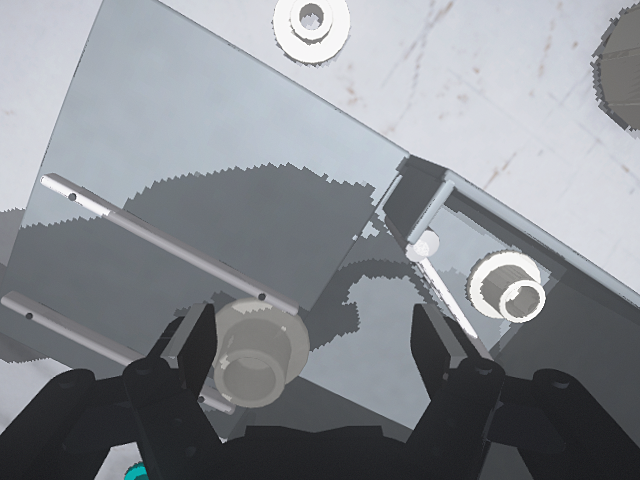

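View pics/s7.png

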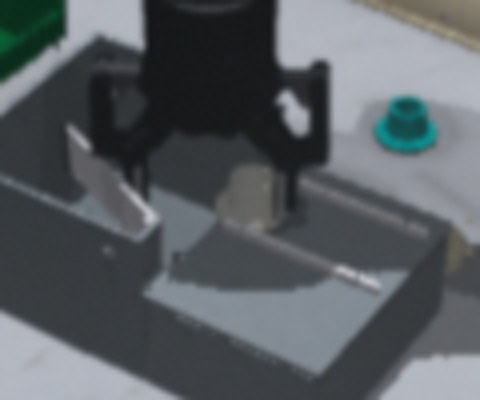

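The flap is wide open and the cap is at tray x ≈ -17, so I'm continuing the push.

Emit:
carry_out(deltas=[0.8,0.43,0.25,0,0,0.8,0.43,0.25,0,0,0.8,0.43,0.25,0,0,0.8,0.43,0.25,0,0,0.8,0.43,0.25,0,0,0.8,0.43,0.25,0,0,0.8,0,0,0,0,0.8,0,0,0,0])

```text
clock: 10.72
position: [0.5936, 0.0869, 0.0773]
tool_rot: [-3.142, -0.0, 0.575]
force: [1.1, -0.7, -0.3]
grip_width: 0.0767
```

```bash
python3 look.py 8
```

```text
10.7167 tcp [26.5  5.5 77.3] alpha 30.230649159464978 F [ 1.1 -0.7 -0.3] 0.07672783756374056
[120. 464.] 0.65 [ -13.5 -123.    75. ]
[237. 326.] 0.59 [  2.7 -18.9  75. ]
```

View pics/w8.png

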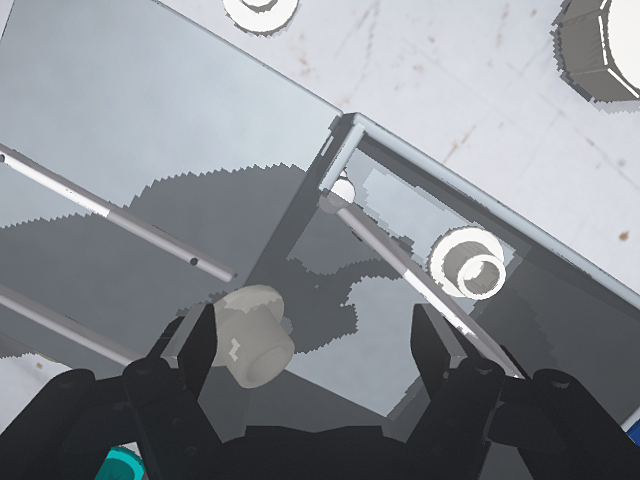

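View pics/s8.png

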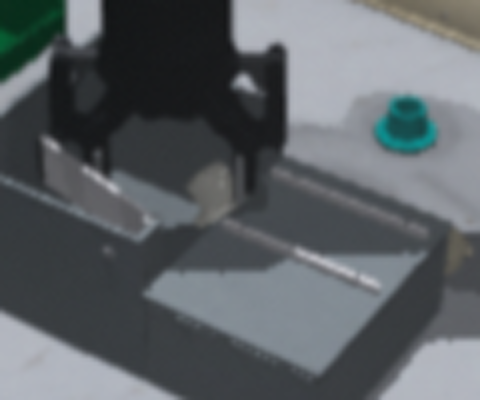

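Emit:
carry_out(deltas=[0.8,0.43,0.25,0,0,0.8,0.43,0.25,0,0,0.8,0.43,0.25,0,0,0.8,0.43,0.25,0,0,0.8,0,0,0,0,0.8,0,0,0,0])

```text
clock: 11.42
position: [0.6134, 0.0879, 0.0772]
tool_rot: [-3.141, -0.0, 0.575]
force: [-0.3, -0.6, 0.5]
grip_width: 0.0771
```

```bash
python3 look.py 9
```

```text
11.4167 tcp [46.4  5.5 77.2] alpha 30.234558664327587 F [-0.3 -0.6  0.5] 0.07713475225625403
[233. 336.] 0.89 [ 23.  -24.1  75. ]
```

View pics/w9.png

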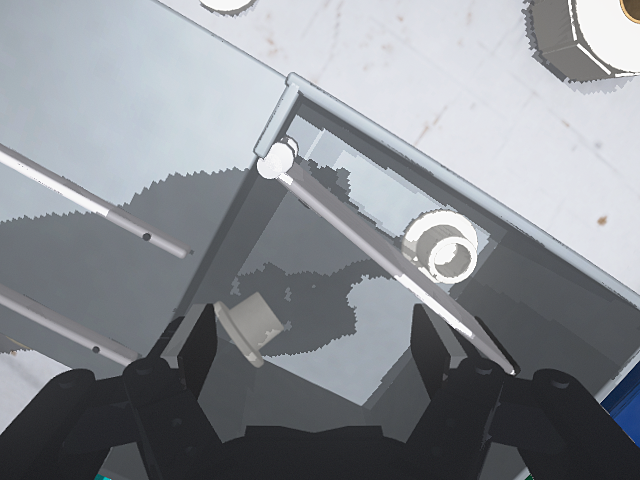

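View pics/s9.png

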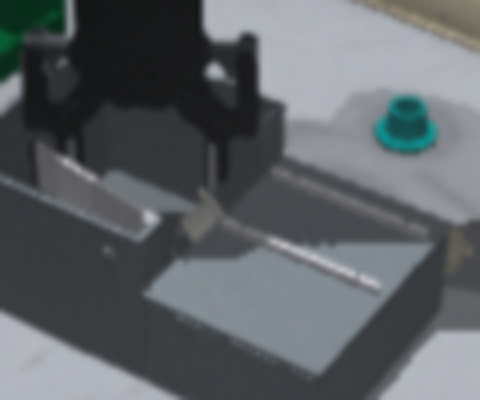

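Emit:
carry_out(deltas=[0.8,0,0,0,0,0.8,0,0,0,0,0.8,0,0,0,0,0.8,0,0,0,0])

```text
clock: 11.95
position: [0.6131, 0.0879, 0.0773]
tool_rot: [-3.142, 0.0, 0.575]
force: [-0.3, -0.5, -1.2]
grip_width: 0.0767
```

```bash
python3 look.py 10; python3 -c "
from h import *
cs=calibration('scene');cw=calibration('wrist')
im=grab_frame('wrist')
P=tri([ray(cs,(280+203/4,170+213/4)),ray(cw,(250,330))]);print(P)
im=grab_frame('top');cv2.imwrite('pics/t10.png',cv2.resize(im[170:290,280:400],None,fx=5,fy=5,interpolation=cv2.INTER_CUBIC)[:,:,::-1])"
```

```text
11.95 tcp [46.   5.5 77.3] alpha 30.244591152124308 F [-0.3 -0.5 -1.2] 0.0767469002000735
[236. 341.] 0.56 [ 25.1 -26.   75. ]
[0.60357713 0.03790723 0.03202116]
```

View pics/w10.png

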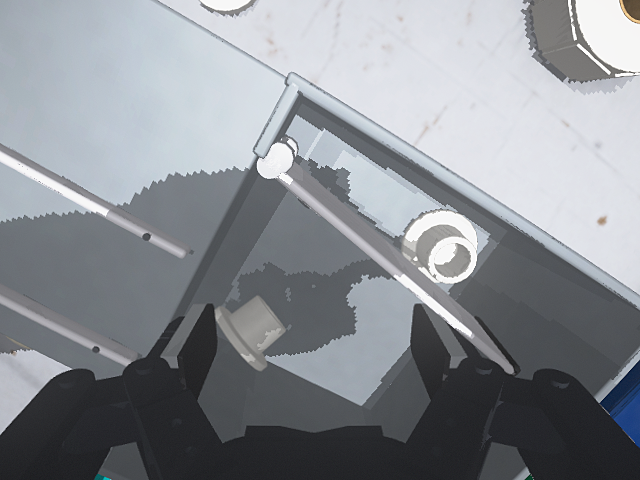

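View pics/s10.png

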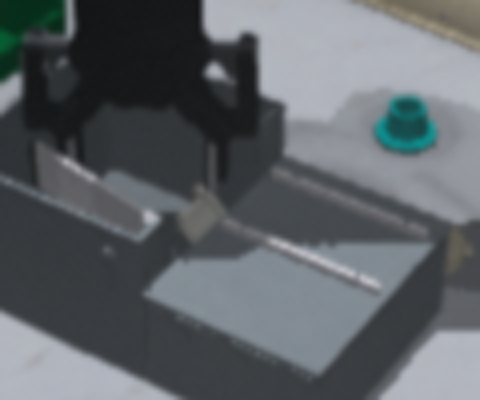

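View pics/t10.png

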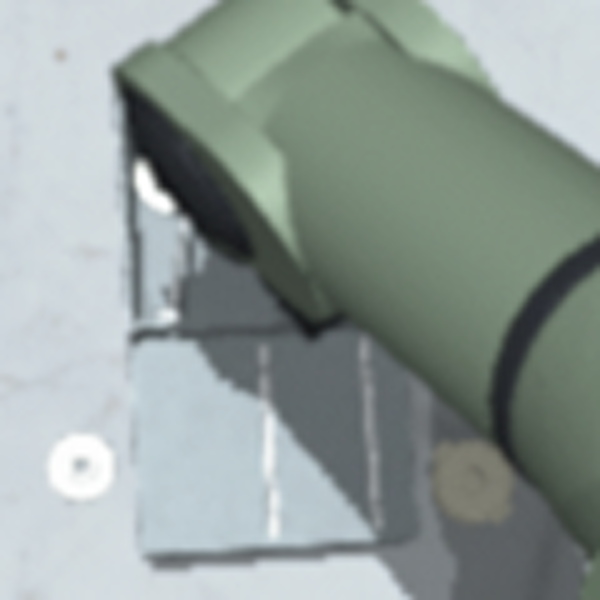

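The cap has dropped off the sill. Triangulation puts it at about z = 0.03 m inside the tray, lying on its side. Drawing straight back, then up.

Emit:
carry_out(deltas=[0.8,-0.86,-0.5,0,0,0.8,-0.86,-0.5,0,0,0.8,-0.86,-0.5,0,0,0.8,-0.86,-0.5,0,0,0.8,-0.86,-0.5,0,0,0.8,-0.86,-0.5,0,0,0.8,-0.86,-0.5,0,0,0.8,-0.86,-0.5,0,0,0.8,-0.86,-0.5,0,0,0.8,-0.86,-0.5,0,0,0.8,-0.86,-0.5,0,0,0.8,-0.86,-0.5,0,0,0.8,-0.4,-0.25,0,0,0.8,0,0,0,0])

```text
clock: 13.42
position: [0.4887, 0.082, 0.0775]
tool_rot: [3.142, 0.0, 0.576]
force: [0.5, 0.3, 0.7]
grip_width: 0.0766
```

Emit:
carry_out(deltas=[0.8,0,0,-1.5,0,0.8,0,0,-2.4,0,0.8,0,0,-2.4,0,0.8,0,0,-2.4,0,0.8,0,0,-2.4,0,0.8,0,0,-2.4,0,0.8,0,0,-2.4,0,0.8,0,0,-2.4,0,0.8,0,0,-1.5,0,0.8,0,0,0,0,0.8,0,0,0,0])

```text
clock: 14.33
position: [0.4899, 0.082, 0.2759]
tool_rot: [3.141, -0.002, 0.575]
force: [-0.3, -0.3, -1.6]
grip_width: 0.0768
```

```bash
python3 look.py 11; python3 -c "
from h import *
im=grab_frame('scene');cv2.imwrite('pics/sf.png',im[:,:,::-1])
im=grab_frame('top');cv2.imwrite('pics/t11.png',cv2.resize(im[160:320,260:480],None,fx=3.6,fy=3.6,interpolation=cv2.INTER_CUBIC)[:,:,::-1])"
```

```text
14.3333 tcp [-77.3   5.4 275.9] alpha 30.22516125703108 F [-0.3 -0.3 -1.6] 0.07681614733596125
[268. 367.] 0.83 [ -30.1 -169.9   75. ]
[369. 290.] 0.74 [ 13.4 -41.3  75. ]
```

View pics/w11.png

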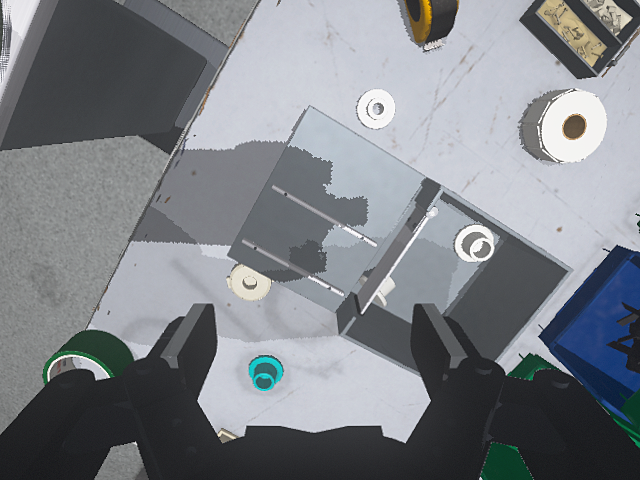

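View pics/s11.png

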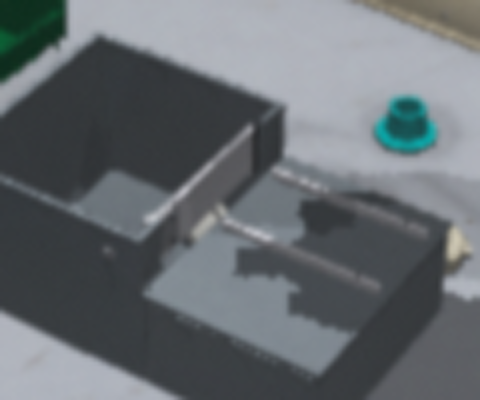

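View pics/t11.png

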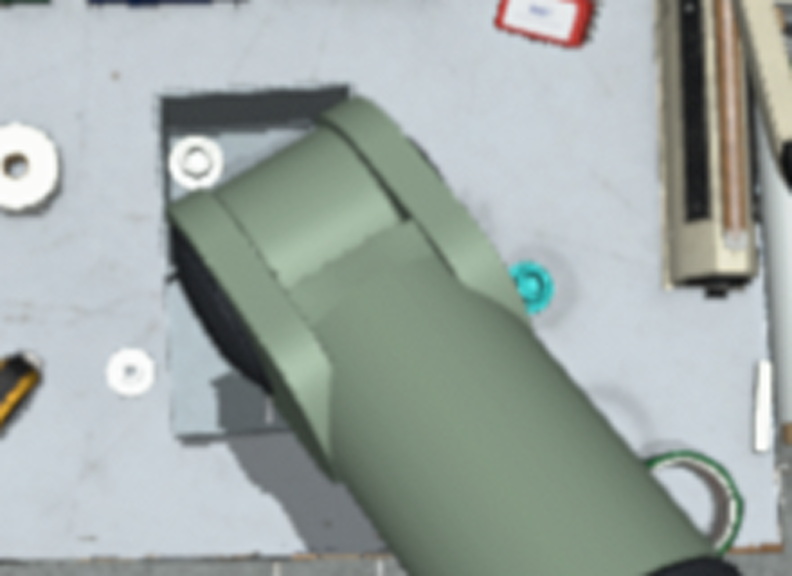

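```bash
python3 -c "
from h import *
im=cv2.imread('pics/w11.png');cv2.imwrite('pics/w11z.png',cv2.resize(im[170:340,280:500],None,fx=3.6,fy=3.5,interpolation=cv2.INTER_CUBIC))
im=cv2.imread('pics/sf.png');cv2.imwrite('pics/sfz.png',cv2.resize(im[190:250,300:370],None,fx=10,fy=10,interpolation=cv2.INTER_CUBIC))"
```

```text
(no output)
```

View pics/w11z.png

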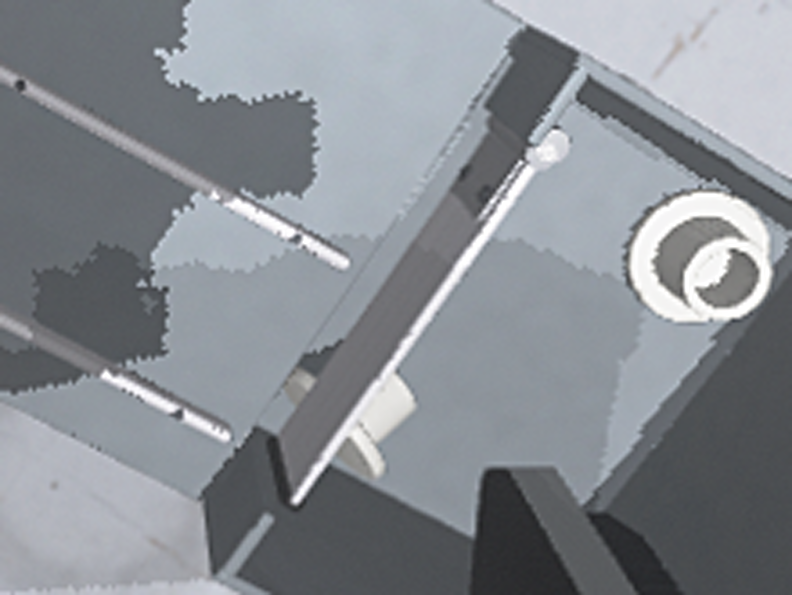

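View pics/sfz.png

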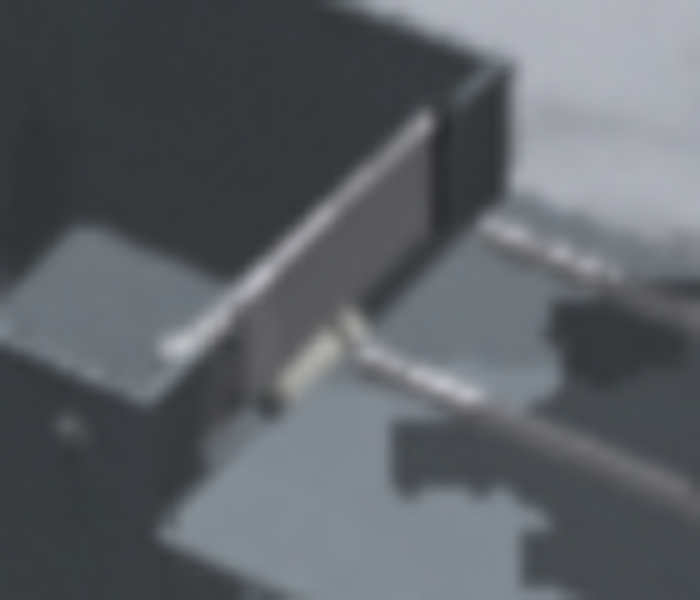

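```bash
python3 -c "
from h import *
q=np.array([.5674,.0802,.0476]);cs=calibration('scene');cw=calibration('wrist')
def Wd(X):
    X=np.array(X)/1e3;C,S=np.cos(q[2]),np.sin(q[2]);return np.array([q[0]+C*X[0]-S*X[1],q[1]+S*X[0]+C*X[1],X[2]])
def T(P):
    d=P-np.array([q[0],q[1],0]);C,S=np.cos(q[2]),np.sin(q[2]);return np.round([1e3*(C*d[0]+S*d[1]),1e3*(C*d[1]-S*d[0]),1e3*d[2]],1)
for z in(.03,.04,.05,.06,.07,.08):print(z,T(atz(cs,(330.5,226.5),z)),'hub',T(atz(cw,(280+395/3.6,170+400/3.5),z)),'fl',T(atz(cw,(280+365/3.6,170+455/3.5),z)),'fl2',T(atz(cw,(280+300/3.6,170+385/3.5),z)))
print('flap shut edge proj',proj(cw,[Wd([4,-52.5,113]),Wd([4,54.5,113])]), 'seen',280+293/3.6,170+500/3.5)
print(T(atz(cw,(280+293/3.6,170+500/3.5),.113)))
"
```

```text
0.03 [ 28.8 -34.3  30. ] hub [ 43.9 -38.2  30. ] fl [ 46.5 -58.8  30. ] fl2 [ 15.9 -48.5  30. ]
0.04 [ 22.3 -24.6  40. ] hub [ 39.7 -35.4  40. ] fl [ 42.3 -55.5  40. ] fl2 [ 12.5 -45.4  40. ]
0.05 [ 15.7 -14.9  50. ] hub [ 35.6 -32.6  50. ] fl [ 38.1 -52.1  50. ] fl2 [  9.1 -42.4  50. ]
0.06 [ 9.1 -5.2 60. ] hub [ 31.4 -29.7  60. ] fl [ 33.9 -48.8  60. ] fl2 [  5.7 -39.3  60. ]
0.07 [ 2.5  4.5 70. ] hub [ 27.3 -26.9  70. ] fl [ 29.7 -45.4  70. ] fl2 [  2.2 -36.2  70. ]
0.08 [-4.1 14.1 80. ] hub [ 23.2 -24.1  80. ] fl [ 25.5 -42.   80. ] fl2 [ -1.2 -33.1  80. ]
flap shut edge proj [[360.91816585 315.0349237 ]
 [431.02550604 214.02147391]] seen 361.3888888888889 312.8571428571429
[  3.2 -50.5 113. ]
```

```bash
python3 -c "
from workcell import *
print(job.job_done()); print(status.observe()['clock'])"
```

```text
the job is handed in; nothing more can be done
None
the job is handed in; nothing more can be done
```

The end cap is in the grey drop tray and the flap has swung shut. I handed the job in with the robot at about 14.5 s of the 38 s allowed.

**What I did:** The leading finger pushed the flap open near its hinge and held it. The trailing finger then pushed the cap along the lane and over the sill, without picking it up. I drew straight back so the flap closed, then lifted clear of everything.

**A problem on the way:** Partway along, the trailing fingertip rode up on the cap's flange and pressed the cap against the left rail, at roughly 13 N. I lifted 8 mm, turned and shifted the tool slightly, and finished by pushing on the cap's hub.

**Last checks:**
- **Cap:** Seen by two cameras after it dropped, it was on the tray floor at about z = 32 mm. It lies on its side, about 34 mm past the flap wall.
- **Flap:** Its free edge appears within about 2 mm of the shut position in the wrist picture.
- **Robot:** It was about 0.2 m above the deck when I handed in. Force readings were at noise level, about 1 to 2 N.
- **Other things on the bench:** Those I could see in the last pictures, including the turquoise look-alike, looked unmoved. I judged this by eye and did not measure it, and the arm hid part of the top view.

The cap's network marks assumed deck height, so I did not use them once it had fallen.

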